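Bring up the lathe tailstock and clamp it

TASK

The wooden blank in the lathe chuck has a blind hole bored in its free end, of unknown depth. Slide the tailstock along the bed until you feel the nose of its centre bear firmly on the bottom of the hole, without ramming it, and only then swing the clamp lever fully over towards the headstock, so that the tailstock stays there bearing on the wood. Leave the chuck key and the faceplate lying on the bed where they are.

Things in the scene. Friction and masses are not known exactly. Their poses are not given: they have to be found in the camera images.
- lathe: Bench wood lathe, fixed, its bed left to right before the robot. Origin on the bench under the bed's centre line; y along the bed to the headstock (yellow box with the chuck, at the robot's left), x away from the robot, z up. Bed top 100 mm above the bench, 106 mm wide; spindle axis 200 mm above the bench, over the centre line. Headstock top 290 mm, 215 to 400 mm beyond the blank's free face.
- blank: Round wooden blank, 76 mm diameter, held level and immovable in the chuck. Origin: centre of its free end face, at the mouth of the hole; axes as the lathe's, y into the hole. The hole is 18 mm across, in line with the nose; its bottom, unseen, lies 10 to 30 mm behind the face and is firm to the push. A tool rest, 200 mm above the bench, stands robot-side of the blank, 15 mm beyond the face.
- tailstock: Yellow tailstock that slides along the bed (lathe y), 2.6 kg; sliding takes about 6 N and it stays where it is left. Origin on the bed top below its column's centre; axes as the lathe's. The nose starts 30 to 100 mm short of the blank's face. Handwheel (90 mm diameter, not to be turned) at its rear, 60 to 116 mm behind the column's centre; quill lock stub on the far (+x) side, 36 mm ahead.
- tailstock_column (a point): Point inside the tailstock's column, on its centre line, 110 mm above the bed top, 210 mm above the bench, 20 mm below its flat top. The column is a box 52 mm wide across the bed (x), 90 mm along it (y), its flat sides running from 50 to 130 mm above the bed top; it can be gripped from above across its 52 mm.
- nose_tip (a point): Tip of the steel centre's nose, 12 mm diameter, 40 mm long, on the spindle axis 135 mm ahead (+y) of the column's centre; it enters the hole freely.
- clamp_lever (a joint): Angle of the clamp lever on the tailstock's robot side. Starts at 0 to 0.25: released, leaning back, away from the headstock; grows as the lever swings up and over towards the headstock, to a stop at 1.5 rad (fully over, leaning 0.75 rad towards the headstock), where it clamps the tailstock to the bed. It turns stiffly (3 to 4 N at the knob) and stays where it is left.
- lever_pivot (a point): Axis of the clamp lever, 95 mm from the bed's centre line on the robot's side (-x), 10 mm behind (-y) the column's centre, 130 mm above the bench. The lever turns about the lathe's x axis.
- lever_knob (a point): Centre of the black ball on the clamp lever's end: 28 mm diameter, 100 mm from the pivot on a round 12 mm rod. The lever leans 0.75 rad back from upright at joint value 0.
- chuck_key: T-shaped steel chuck key, 85 mm, 15 mm high, lying along the bed's width on the bed behind the tailstock.
- faceplate: Steel faceplate, 80 mm diameter, 29 mm high, lying on the bed behind the tailstock, near the bed's end.

How it is judged:
By the outcome, as a careful person would: the job done as asked, in the order asked, and still so for the second after the job is handed in, with the robot touching nothing.
It also fails if it takes over 58 s, if anything falls off the work surface, if the arm or the gripper's body presses on something with over 40 N, if the wrist force passes 120 N, or if a joint passes its speed limit or range.

ROBOT

A 6-joint arm with a two-finger parallel gripper is mounted at the origin on the work surface. World frame = base frame: x ahead of the robot, y to its left, z up, the work surface at z = 0. Lengths are in m, angles in degrees, forces in N, time in s.
With the tool pointing down it reaches from about 0.25 to 0.725 m from the base axis. Payload 9.7 kg.
Tool frame: the origin (TCP) lies on the centre line of the jaws, within the pads' length; the fingertips stand bot.nose_length ahead of it and the grasp point (between the pads) lies 11 mm behind it (bot.nose_length is the distance from the TCP to the fingertips, in m); z points along the fingers, y is the line along which they close (so a half turn about z gives the same grasp; the last joint's range is limited). The gripper opens to 85 mm and grips with 20 to 120 N. Pads are 22 mm wide; open, the fingers measure 114 mm over their backs; the gripper's body (76 mm by 85 mm) begins 54 mm behind the grasp point. The pads swing forward as they close: fully open they stand 13 mm farther back than shut.
Start: joints at [65.489, 4.979, 10.078, 95.1, 0, 90], TCP at [0.228, 0.5, 0.239] pointing down, gripper open.
Joint ranges: [-179.16, 179.16], [-48.56, 103.87], [-65.8, 70.77], [-126.05, 130.52], [-82.76, 87.17], [-180, 180]. Speed limits (degrees/s): [127.2, 127.2, 147.25, 180, 180, 180].

INTERFACE

Orientations are given as [roll, pitch, yaw] about the fixed x, y, z axes, in that order (R = Rz(yaw) Ry(pitch) Rx(roll)).
In Python, from workcell import bot gives the robot as it stands. The module is installed in compiled form; this text tells all that it offers.
- The arm moves only by the shell command python3 -m inch 'ROWS' [OPENING] [FORCE]. ROWS is JSON, a list of rows, each a list of 4 numbers: the shift along the world's x, y, z in cm, then the turn about the world's z in degrees. A call has exactly 8 rows; each row is the pose to reach, as a shift and turn from the pose commanded when the call began; what a row does not reach only later rows make up. A row lasts 1/8 s, in which the tool goes at most 62.5 mm and 10.7 degrees, less where a joint would pass 70% of its speed; a pose out of reach is approached as far as the arm can. A call with a gripper value outside its range is refused whole. OPENING is the finger opening in cm, from 0 to 8.54, set as the call begins (- or left out, the last holds). The fingers move at their own pace and stop on an object; FORCE is the grip in N (left out, the last holds). Time passes only in rows, so rows that repeat a pose let the fingers close, or fill a call up. It gives the time, the measured TCP pose, the force, the opening and the grip force at its end, in the units of the state.
- bot.get_obs(): the state, without advancing time (a new reading comes with each control period).
- bot.camera(name): name is "scene" or "side" or "wrist"; returns a dict with "img" (480x640x3 uint8, red, green, blue), "fovy" (degrees; the focal length in pixels is half the picture's height over the tangent of half this angle, whatever the lens; pixels are square), "cx", "cy" (the principal point, pixels), "dist" ([k1, k2, p1, p2, k3] as OpenCV has them; the pictures are not rectified), "R" (3x3) and "t" (3): a world point X has camera coordinates R X + t; the wrist camera has in their place "mount" (4x4, takes a point from camera to tool coordinates, whose origin is the TCP and whose axes are the flange's). Camera axes: x right, y down, z forward; pixel columns grow to the right and rows downward; lengths in m; the calibration is good to about 2 mm. A picture is of the moment at which its call begins: read the wrist's pose just before it. There is no depth.
- bot.job_done(): hands the job in; it is judged then, once.
Trained networks look in a picture, given as the dict that the camera call returned (one of the last four; its "shot" number tells which), for a name from the list of things; names that differ only in an ending like _2 or _b are one class to them, and where a whole thing is asked for, a point or a joint stands for the part that bears it (a point fixed in the world has none). Each returns a list of dicts, best first, with "score" (0 to 1); they miss things now and then, are a little off and sometimes report something else, mostly with a low value. They report only what shows in the picture. A call takes as long as a camera call.
- bot.find_in(thing, picture): "point" ([column, row] in pixels, amid what is visible of it).
- bot.landmark_of(thing, picture): "point" ([column, row] in pixels: a listed point, or the origin of a listed thing).
The state is a dict: "time": time; "q": joint angles; "qd": joint speeds; "joint_efforts": joint torques, N m; "ee_pos": TCP position; "tcp_rot": TCP orientation; "wrist_force": force on the tool from outside, world axes, zero at the start; "torque": the same for the moment, N m; "opening": finger opening in m; "grasp_force": force on a finger pad.
Only numpy, scipy, OpenCV 4.12 (cv2) and the standard library are available. Lean on these libraries where they do the work, as an engineer would, in place of code of your own. Each camera call takes 0.05 s, during which the arm holds its last target. There are 200 camera calls.

## Working session

There is one attempt and no reset: what is moved stays moved. The work goes in short steps, Python scripts to look and compute and a shell command to move; the robot and the scene stay as the last step left them, time stands still between calls to the robot, and variables do not carry over. Pictures are saved under pics/ and viewed, at most 10 in all, crops included, and the job is handed in when it is done.

```bash
mkdir -p pics; cat > h.py <<'E'
import numpy as np, cv2
from workcell import bot
def K(c):
    f=240/np.tan(np.radians(c["fovy"])/2); return np.array([[f,0,c["cx"]],[0,f,c["cy"]],[0,0,1]])
def ray(c,p):
    u=cv2.undistortPoints(np.array([[p]],float),K(c),np.array(c["dist"],float))[0,0]
    R=np.array(c["R"]);t=np.array(c["t"]); d=R.T@np.array([u[0],u[1],1]); return -R.T@t,d/np.linalg.norm(d)
def tri(rs):
    A=0;b=0
    for o,d in rs:
        P=np.eye(3)-np.outer(d,d);A=A+P;b=b+P@o
    x=np.linalg.solve(A,b); return x,[1000*np.linalg.norm((np.eye(3)-np.outer(d,d))@(x-o)) for o,d in rs]
def atz(r,z): o,d=r; return o+d*(z-o[2])/d[2]
def save(c,n): cv2.imwrite(f"pics/{n}.png",cv2.cvtColor(c["img"],cv2.COLOR_RGB2BGR))
E
python3 - <<'E'
from h import *
np.set_printoptions(precision=4,suppress=True)
cs={n:bot.camera(n) for n in("scene","side")}
for n in cs: save(cs[n],n+"0"); print(n,-np.array(cs[n]["R"]).T@np.array(cs[n]["t"]))
for th in["tailstock_column","nose_tip","lever_knob","lever_pivot","blank","tailstock","lathe","chuck_key","faceplate"]:
    rs=[]
    for n in cs:
        l=bot.landmark_of(th,cs[n])
        if l: print(th,n,np.round(l[0]["point"],1),round(l[0]["score"],2)); rs.append(ray(cs[n],l[0]["point"]))
    if len(rs)==2: print("   ",*tri(rs))
o=bot.get_obs();print(bot.nose_length,o)
E
```

```text
scene [0.7802 0.1667 0.7148]
side [ 0.2073 -0.6613  0.6814]
tailstock_column scene [311.9 249.5] 0.89
tailstock_column side [326.2 198.9] 0.83
    [ 0.5905 -0.1062  0.2065] [np.float64(0.13017081842482833), np.float64(0.13017081842478195)]
nose_tip scene [368.5 328.8] 0.64
nose_tip side [292.2 166.2] 0.56
    [0.6035 0.0269 0.2007] [np.float64(2.442864784592723), np.float64(2.442864784592943)]
lever_knob scene [345.5 187.4] 0.88
lever_knob side [289.3 239.3] 0.85
    [ 0.4838 -0.1639  0.2098] [np.float64(1.740507905558817), np.float64(1.740507905558691)]
lever_pivot scene [360.9 248. ] 0.82
lever_pivot side [280.  254.7] 0.9
    [ 0.4964 -0.1033  0.1287] [np.float64(1.2570419688979897), np.float64(1.2570419688979793)]
blank scene [397. 370.] 0.74
blank side [277.  151.8] 0.98
    [0.6091 0.0887 0.201 ] [np.float64(0.9715754667330918), np.float64(0.971575466733271)]
tailstock scene [317.1 282.5] 0.84
tailstock side [327.4 248.2] 0.95
    [ 0.5846 -0.1091  0.1022] [np.float64(3.4973520998478156), np.float64(3.497352099848055)]
lathe scene [355.4 376.2] 0.75
lathe side [297.  246.3] 0.7
[... 200 characters left out ...]
4(2.556625805761144), np.float64(2.55662580576101)]
faceplate scene [247.7 187.3] 0.92
faceplate side [410.1 339.7] 0.61
    [ 0.5667 -0.3472  0.0985] [np.float64(2.392741449089402), np.float64(2.39274144908943)]
0.008 {'time': 1.0, 'q': array([65.4888,  4.9796, 10.0791, 95.0996,  0.0019, 89.9982]), 'qd': array([-0.0319, -0.0047,  0.0002, -0.0287, -0.0899,  0.0135]), 'joint_efforts': array([ -0.0031, -52.0118,  46.4856,   0.0019,  -0.0001,  -0.    ]), 'ee_pos': array([0.2282, 0.5004, 0.2393]), 'tcp_rot': array([-179.9998,   -0.0019,  155.4906]), 'wrist_force': array([ 0.5967,  0.386 , -0.0693]), 'torque': array([-0.0004, -0.0583,  0.0343]), 'grasp_force': 0.0, 'opening': 0.08522457176258413}
```

View pics/scene0.png

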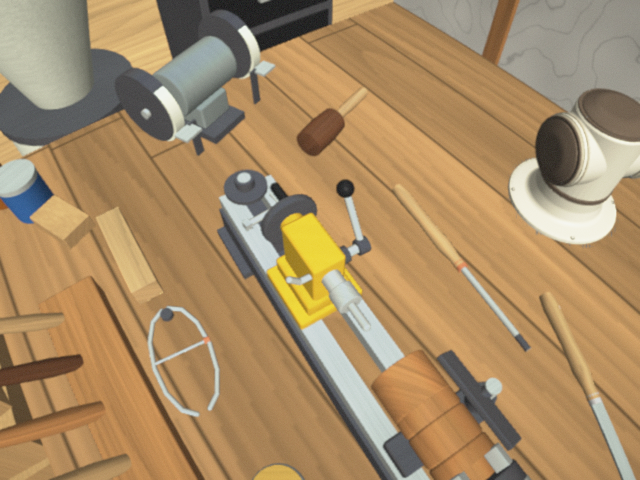

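View pics/side0.png

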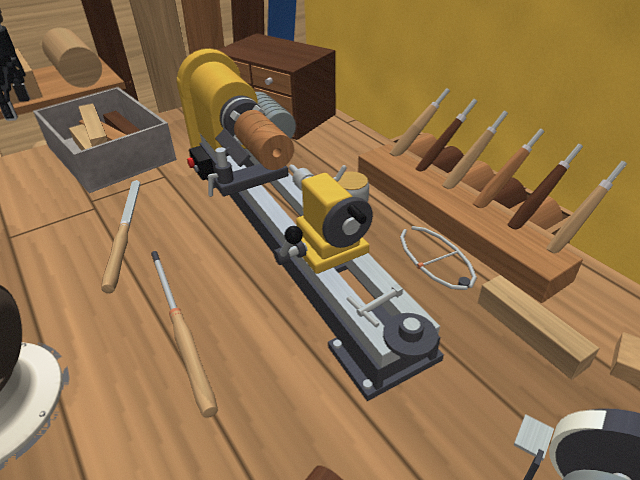

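Both views agree with the detections: tailstock column at about (312,250) scene and (326,199) side. The knob leans back at (345,187) and (289,239), and the blank face is at (397,370) and (277,152). Next I fit the known geometry.

```bash
cat > fit.py <<'E'
from h import *
from scipy.optimize import least_squares
np.set_printoptions(precision=4,suppress=True)
def model(p):
    psi,x0,yc,yb,th=p   # x0: bed line x at world y=0 ; yc,yb along-bed coords
    X=np.array([np.cos(psi),np.sin(psi),0]);Y=np.array([-np.sin(psi),np.cos(psi),0]);o=np.array([x0,0,0])
    P=lambda x,y,z:o+X*x+Y*y+np.array([0,0,z])
    a=th-.75
    return {"tailstock_column":P(0,yc,.21),"nose_tip":P(0,yc+.135,.2),"tailstock":P(0,yc,.1),"lever_pivot":P(-.095,yc-.01,.13),
     "lever_knob":P(-.095,yc-.01+.1*np.sin(a),.13+.1*np.cos(a)),"blank":P(0,yb,.2)}
def fit(cams):
    obs=[]
    for c in cams:
        for th in["tailstock_column","nose_tip","tailstock","lever_pivot","lever_knob","blank"]:
            l=bot.landmark_of(th,c)
            if l and l[0]["score"]>.4: obs.append((c,th,np.array(l[0]["point"])))
    def proj(c,X): return cv2.projectPoints(X[None],cv2.Rodrigues(np.array(c["R"]))[0],np.array(c["t"],float),K(c),np.array(c["dist"],float))[0].ravel()
    f=lambda p:np.concatenate([proj(c,model(p)[th])-u for c,th,u in obs])
    r=least_squares(f,[-.09,.6,-.1,.09,.1],loss="soft_l1",x_scale=[.05,.01,.01,.01,.1]);p=r.x
    print("psi deg",np.degrees(p[0]),"x0",p[1],"yc,yb",p[2:4],"lever",p[4],"gap nose-face",p[3]-p[2]-.135,"rms px",np.sqrt(np.mean(f(p)**2)))
    for k,v in model(p).items(): print(k,v)
    print(np.round(f(p).reshape(-1,2),1).tolist())
    return p
if __name__=="__main__": fit([bot.camera("scene"),bot.camera("side")])
E
python3 fit.py
```

```text
psi deg -5.496581115478038 x0 0.6002188775857774 yc,yb [-0.1075  0.0881] lever 0.013079378029184994 gap nose-face 0.06062968710110611 rms px 1.7520848903810686
tailstock_column [ 0.5899 -0.107   0.21  ]
nose_tip [0.6029 0.0274 0.2   ]
tailstock [ 0.5899 -0.107   0.1   ]
lever_pivot [ 0.4944 -0.1079  0.13  ]
lever_knob [ 0.488  -0.1748  0.2041]
blank [0.6087 0.0877 0.2   ]
[[-0.4, -3.2], [0.1, 1.3], [2.1, 0.3], [0.2, 0.3], [-5.2, -0.4], [-1.5, 0.6], [2.0, 0.7], [-1.6, -1.2], [-1.1, 0.3], [2.0, 0.6], [-1.7, -0.1], [-3.0, 0.9]]
```

```bash
python3 -m inch '[[0,0,6,0],[3,-5,9,-8],[6,-10,9,-16],[9,-15,9,-24],[12,-20,9,-32],[15,-25,9,-40],[18,-30,9,-48],[21,-35,9,-56]]' 8.5; python3 -m inch '[[3,-5,0,-6],[6,-10,0,-12],[9,-15,0,-15],[12,-20,0,-15],[15.2,-25.7,0,-15],[15.2,-25.7,0,-15],[15.2,-25.7,0,-15],[15.2,-25.7,0,-15]]'
python3 - <<'E'
from fit import *
c=bot.camera("wrist");o=bot.get_obs();save(c,"w1")
for k in("tailstock_column","nose_tip","lever_knob","lever_pivot"):
    print(k,[(np.round(l["point"],1),round(l["score"],2)) for l in bot.landmark_of(k,c)[:1]])
print(np.array(c["mount"]),o["ee_pos"],o["tcp_rot"])
from scipy.spatial.transform import Rotation as R
T=np.eye(4);T[:3,:3]=R.from_euler("xyz",o["tcp_rot"],degrees=True).as_matrix();T[:3,3]=o["ee_pos"]
M=np.linalg.inv(T@np.array(c["mount"]));c["R"]=M[:3,:3];c["t"]=M[:3,3]
fit([bot.camera("scene"),bot.camera("side"),c])
E
```

```text
time: 2.7
ee_pos: [0.4388, 0.1486, 0.3295]
tcp_rot: [180.0, -0.0, 99.2]
wrist_force: [0.1, 0.7, -0.5]
opening: 0.0849
grasp_force: 0.0
time: 3.7
ee_pos: [0.5898, -0.1055, 0.33]
tcp_rot: [179.9, -0.0, 84.6]
wrist_force: [-0.5, 0.1, -0.4]
opening: 0.0845
grasp_force: 0.0
tailstock_column [(array([321.2, 234.1]), 0.96)]
nose_tip [(array([319.8,  23.2]), 0.57)]
lever_knob [(array([198.5, 313.6]), 0.56)]
lever_pivot [(array([221. , 222.4]), 0.78)]
[[ 0.0006 -0.9541 -0.2996  0.075 ]
 [ 1.      0.0008 -0.0005 -0.0006]
 [ 0.0007 -0.2996  0.9541 -0.1348]
 [ 0.      0.      0.      1.    ]] [ 0.5898 -0.1054  0.3302] [179.9308   0.0008  84.5737]
psi deg -5.569016336704181 x0 0.6005742171541237 yc,yb [-0.1061  0.0871] lever 0.12564227895729518 gap nose-face 0.05827389563365426 rms px 2.01093539147427
tailstock_column [ 0.5903 -0.1056  0.21  ]
nose_tip [0.6034 0.0287 0.2   ]
tailstock [ 0.5903 -0.1056  0.1   ]
lever_pivot [ 0.4948 -0.1064  0.13  ]
lever_knob [ 0.4891 -0.1645  0.2111]
blank [0.609  0.0867 0.2   ]
[[1.4, -3.2], [1.2, 0.7], [-1.4, 3.1], [1.7, -1.6], [1.2, 0.4], [0.3, -0.8], [0.3, -0.9], [-1.8, -2.1], [1.6, 1.1], [2.1, 0.2], [4.9, -1.0], [-0.7, -1.1], [-0.5, -3.1], [1.8, 1.0], [1.2, 3.0], [-1.4, -5.5], [-0.1, 1.8]]
```

View pics/w1.png

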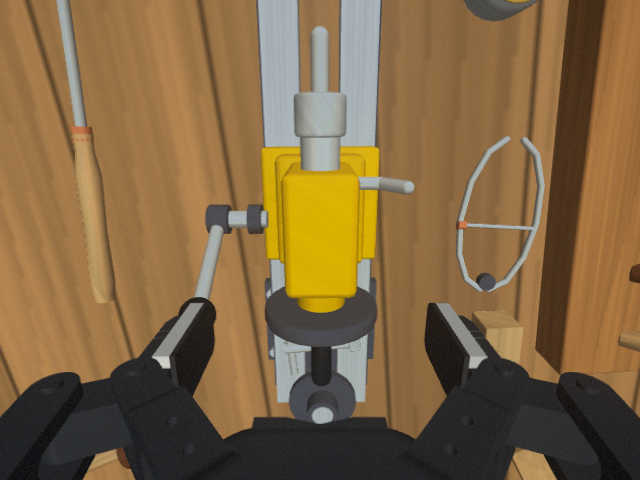

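The wrist view shows the column centred between the jaws and square to them (column 321, row 234). The knob is clear on the left at (198,313). I'll descend and grip.

```bash
python3 -m inch '[[0,0,-3,0],[0,0,-6,0],[0,0,-9,0],[0,0,-11,0],[0,0,-12.3,0],[0,0,-13.2,0],[0,0,-13.2,0],[0,0,-13.2,0]]'; python3 -m inch '[[0,0,0,0],[0,0,0,0],[0,0,0,0],[0,0,0,0],[0,0,0,0],[0,0,0,0],[0,0,0,0],[0,0,0,0]]' 4.5 40
```

```text
time: 5.95
ee_pos: [0.5905, -0.1066, 0.1981]
tcp_rot: [179.9, 0.0, 84.5]
wrist_force: [0.3, 0.5, -0.2]
opening: 0.0852
grasp_force: 0.0
time: 6.95
ee_pos: [0.5905, -0.1066, 0.1978]
tcp_rot: [179.9, 0.0, 84.5]
wrist_force: [2.9, -2.0, 5.4]
opening: 0.0517
grasp_force: 44.9
```

```bash
python3 -m inch '[[0.08,0.8,0,0],[0.16,1.6,0,0],[0.24,2.5,0,0],[0.33,3.4,0,0],[0.42,4.3,0,0],[0.5,5.1,0,0],[0.55,5.7,0,0],[0.58,6,0,0]]'; python3 -m inch '[[0,0,0,0],[0,0,0,0],[0,0,0,0],[0,0,0,0],[0,0,0,0],[0,0,0,0],[0,0,0,0],[0,0,0,0]]'
```

```text
time: 7.95
ee_pos: [0.5959, -0.0472, 0.1978]
tcp_rot: [180.0, 0.1, 84.5]
wrist_force: [-2.0, -7.4, 5.5]
opening: 0.0518
grasp_force: 45.0
time: 8.95
ee_pos: [0.5959, -0.0469, 0.1978]
tcp_rot: [180.0, 0.0, 84.5]
wrist_force: [-1.6, -2.6, 5.5]
opening: 0.0513
grasp_force: 44.9
```

```bash
python3 -m inch '[[0.01,0.07,0,0],[0.02,0.15,0,0],[0.02,0.22,0,0],[0.03,0.3,0,0],[0.04,0.37,0,0],[0.04,0.45,0,0],[0.05,0.52,0,0],[0.06,0.6,0,0]]'|grep -E 'ee_pos|wrist'
```

```text
ee_pos: [0.5964, -0.0415, 0.1978]
wrist_force: [-2.4, -5.2, 5.7]
```

```bash
python3 -m inch '[[0,0.04,0,0],[0.01,0.08,0,0],[0.01,0.12,0,0],[0.02,0.16,0,0],[0.02,0.2,0,0],[0.02,0.24,0,0],[0.03,0.27,0,0],[0.03,0.3,0,0]]'|grep -E 'ee_pos|wrist'
```

```text
ee_pos: [0.5966, -0.0386, 0.1978]
wrist_force: [-1.9, -6.0, 5.3]
```

```bash
python3 -m inch '[[0,0.04,0,0],[0.01,0.08,0,0],[0.01,0.12,0,0],[0.02,0.16,0,0],[0.02,0.2,0,0],[0.02,0.24,0,0],[0.03,0.27,0,0],[0.03,0.3,0,0]]'|grep -E 'ee_pos|wrist'
```

```text
ee_pos: [0.5969, -0.0356, 0.1978]
wrist_force: [-2.0, -5.8, 5.8]
```

```bash
python3 - <<'E'
from h import *
o=bot.get_obs();print(o["wrist_force"],o["ee_pos"])
E
```

```text
[-2.01219754 -5.80698845  5.84268602] [ 0.59691052 -0.03555301  0.1978388 ]
```

```bash
python3 -m inch '[[0,0.04,0,0],[0.01,0.08,0,0],[0.01,0.12,0,0],[0.02,0.16,0,0],[0.02,0.2,0,0],[0.02,0.24,0,0],[0.03,0.27,0,0],[0.03,0.3,0,0]]'|grep -E 'ee_pos|wrist'
```

```text
ee_pos: [0.5972, -0.0325, 0.1978]
wrist_force: [-2.9, -5.3, 5.9]
```

```bash
python3 -m inch '[[0,0.04,0,0],[0.01,0.08,0,0],[0.01,0.12,0,0],[0.02,0.16,0,0],[0.02,0.2,0,0],[0.02,0.24,0,0],[0.03,0.27,0,0],[0.03,0.3,0,0]]'|grep -E 'ee_pos|wrist'
```

```text
ee_pos: [0.5975, -0.0295, 0.1978]
wrist_force: [-2.1, -5.6, 6.1]
```

```bash
python3 -m inch '[[0,0.04,0,0],[0.01,0.08,0,0],[0.01,0.12,0,0],[0.02,0.16,0,0],[0.02,0.2,0,0],[0.02,0.24,0,0],[0.03,0.27,0,0],[0.03,0.3,0,0]]'|grep -E 'ee_pos|wrist'
```

```text
ee_pos: [0.5977, -0.0265, 0.1978]
wrist_force: [-2.0, -5.2, 6.3]
```

```bash
python3 -m inch '[[0,0.04,0,0],[0.01,0.08,0,0],[0.01,0.12,0,0],[0.02,0.16,0,0],[0.02,0.2,0,0],[0.02,0.24,0,0],[0.03,0.27,0,0],[0.03,0.3,0,0]]'|grep -E 'ee_pos|wrist'
```

```text
ee_pos: [0.598, -0.0236, 0.1979]
wrist_force: [-3.3, -6.2, 5.9]
```

```bash
python3 -m inch '[[0,0.04,0,0],[0.01,0.08,0,0],[0.01,0.12,0,0],[0.02,0.16,0,0],[0.02,0.2,0,0],[0.02,0.24,0,0],[0.03,0.27,0,0],[0.03,0.3,0,0]]'|grep -E 'ee_pos|wrist'
```

```text
ee_pos: [0.5983, -0.0205, 0.1978]
wrist_force: [-3.7, -4.9, 6.2]
```

```bash
python3 -m inch '[[0,0.04,0,0],[0.01,0.08,0,0],[0.01,0.12,0,0],[0.02,0.16,0,0],[0.02,0.2,0,0],[0.02,0.24,0,0],[0.03,0.27,0,0],[0.03,0.3,0,0]]'
```

```text
time: 17.95
ee_pos: [0.5984, -0.0188, 0.1978]
tcp_rot: [-180.0, 0.2, 84.4]
wrist_force: [-3.0, -14.4, 6.7]
opening: 0.0515
grasp_force: 45.2
```

```bash
python3 -m inch '[[0,0.02,0,0],[0,0.05,0,0],[0.01,0.07,0,0],[0.01,0.1,0,0],[0.01,0.1,0,0],[0.01,0.1,0,0],[0.01,0.1,0,0],[0.01,0.1,0,0]]'
```

```text
time: 18.95
ee_pos: [0.5984, -0.0186, 0.1978]
tcp_rot: [-180.0, 0.3, 84.4]
wrist_force: [-3.2, -16.6, 7.2]
opening: 0.0514
grasp_force: 45.3
```

```bash
python3 -m inch '[[0,0.04,0,0],[0.01,0.08,0,0],[0.01,0.12,0,0],[0.02,0.16,0,0],[0.02,0.2,0,0],[0.02,0.2,0,0],[0.02,0.2,0,0],[0.02,0.2,0,0]]'
```

```text
time: 19.95
ee_pos: [0.5984, -0.0183, 0.1978]
tcp_rot: [-180.0, 0.5, 84.3]
wrist_force: [-4.9, -26.4, 7.8]
opening: 0.0515
grasp_force: 45.8
```

Bearing firmly: no advance against a 26 N push. Next I release, lift and look again.

```bash
python3 -m inch '[[0,0,0,0],[0,0,0,0],[0,0,0,0],[0,0,0,0],[0,0,0,0],[0,0,2,0],[0,0,5,0],[0,0,9,0]]' 8.5;  python3 -m inch '[[0,-2,1,0],[-2,-5,1,0],[-5,-9,1,0],[-8,-12,1,0],[-10.5,-14,1,0],[-10.5,-14,1,0],[-10.5,-14,1,0],[-10.5,-14,1,0]]' 0
python3 - <<'E'
from fit import *
fit([bot.camera("scene"),bot.camera("side")])
c=bot.camera("side");save(c,"s2")
E
```

```text
time: 20.95
ee_pos: [0.5989, -0.0135, 0.2875]
tcp_rot: [-179.9, 0.0, 84.5]
wrist_force: [0.2, 1.2, 0.1]
opening: 0.0852
grasp_force: 0.0
time: 21.95
ee_pos: [0.4949, -0.1532, 0.2968]
tcp_rot: [-180.0, -0.0, 84.5]
wrist_force: [0.5, 0.3, 0.2]
opening: -0.0001
grasp_force: 0.0
psi deg -6.609336211527315 x0 0.6001929683088304 yc,yb [-0.0219  0.0846] lever 0.15496397883454754 gap nose-face -0.028523576188085695 rms px 1.5058502245897643
tailstock_column [ 0.5977 -0.0218  0.21  ]
nose_tip [0.6132 0.1123 0.2   ]
tailstock [ 0.5977 -0.0218  0.1   ]
lever_pivot [ 0.5022 -0.0208  0.13  ]
lever_knob [ 0.4957 -0.0764  0.2128]
blank [0.6099 0.084  0.2   ]
[[1.7, 0.6], [1.4, -1.9], [-0.6, 1.5], [-2.2, 0.5], [-0.3, 1.4], [3.4, 2.2], [-1.7, 0.6], [1.4, -0.5], [-0.8, 0.1]]
```

View pics/s2.png

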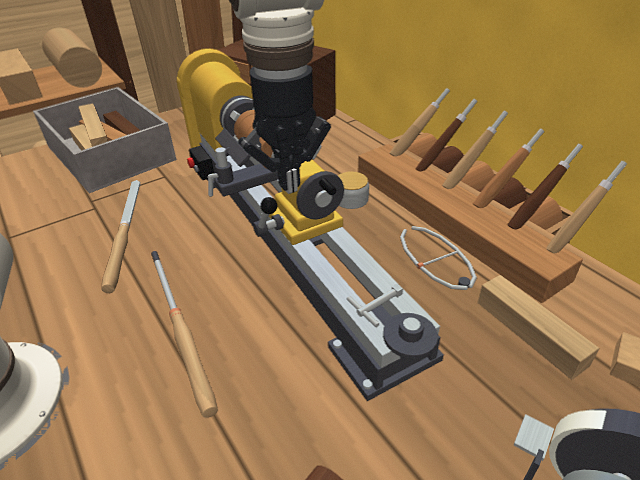

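The side view shows the tailstock up against the blank, the lever still back with its knob at (268,205), and the key and faceplate untouched. Next I go down behind the knob with the fingers shut.

```bash
python3 -m inch '[[0,1.5,-3,0],[0,3,-6,0],[0,3,-8.3,0],[0,3,-8.3,0],[0,3,-8.3,0],[0,3,-8.3,0],[0,3,-8.3,0],[0,3,-8.3,0]]'
python3 - <<'E'
from h import *
from scipy.spatial.transform import Rotation as R
c=bot.camera("scene");save(c,"c3")
l=bot.landmark_of("lever_knob",c);print(l[:1])
E
```

```text
time: 23.7
ee_pos: [0.4944, -0.1236, 0.2146]
tcp_rot: [180.0, 0.0, 84.5]
wrist_force: [-0.2, -0.1, -1.2]
opening: 0.0002
grasp_force: 0.0
[{'point': [375.7, 226.6], 'score': 0.86}]
```

View pics/c3.png

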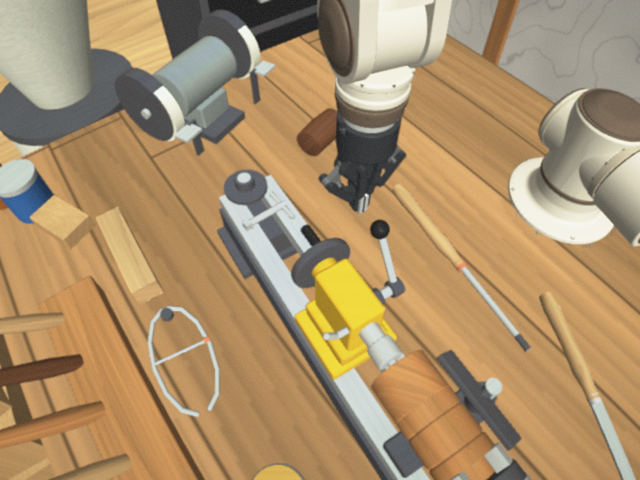

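The shut fingertips (362,208) stand directly behind the knob (378,229). Now I push along the arc.

```bash
python3 -m inch '[[0.1,0.8,0,0],[0.1,1.4,0,0],[0.2,1.9,0.1,0],[0.2,2.3,0.2,0],[0.3,2.7,0.4,0],[0.3,3.1,0.6,0],[0.3,3.5,0.7,0],[0.4,4,0.9,0]]'
```

```text
time: 24.8
ee_pos: [0.4984, -0.0845, 0.2244]
tcp_rot: [179.9, 0.1, 84.4]
wrist_force: [-2.0, -6.2, 5.4]
opening: -0.0004
grasp_force: 3.3
```

```bash
python3 -m inch '[[0.1,0.6,0.2,0],[0.1,1.2,0.4,0],[0.2,1.8,0.6,0],[0.2,2.4,0.7,0],[0.3,3.1,0.8,0],[0.4,3.8,0.9,0],[0.4,4.4,0.9,0],[0.5,5,0.9,0]]'; python3 -m inch '[[0.1,0.6,0,0],[0.1,1.2,-0.1,0],[0.2,1.8,-0.3,0],[0.2,2.4,-0.5,0],[0.3,3,-0.8,0],[0.3,3.5,-1.1,0],[0.4,4,-1.4,0],[0.4,4.5,-1.8,0]]'
```

```text
time: 25.8
ee_pos: [0.5032, -0.033, 0.2321]
tcp_rot: [-180.0, -0.0, 84.5]
wrist_force: [-0.7, -2.6, 1.9]
opening: 0.0003
grasp_force: 1.5
time: 26.8
ee_pos: [0.5074, 0.0117, 0.214]
tcp_rot: [180.0, 0.0, 84.5]
wrist_force: [-0.2, -1.8, 1.3]
opening: -0.0002
grasp_force: 1.3
```

```bash
python3 -m inch '[[0,0.2,-0.1,0],[0,0.4,-0.3,0],[0.1,0.6,-0.4,0],[0.1,0.8,-0.5,0],[0.1,1,-0.6,0],[0.1,1.2,-0.7,0],[0.1,1.4,-0.7,0],[0.1,1.4,-0.7,0]]'
```

```text
time: 27.8
ee_pos: [0.5082, 0.0246, 0.2063]
tcp_rot: [-179.9, 0.1, 84.5]
wrist_force: [1.0, -7.6, -5.7]
opening: 0.0003
grasp_force: 4.2
```

Force is rising near the stop, so I push a little further.

```bash
python3 -m inch '[[0,0.1,0,0],[0,0.2,0,0],[0,0.3,0,0],[0,0.4,0,0],[0.1,0.5,0,0],[0.1,0.5,0,0],[0.1,0.5,0,0],[0.1,0.5,0,0]]'
```

```text
time: 28.8
ee_pos: [0.5083, 0.0255, 0.2062]
tcp_rot: [-179.9, 0.6, 84.3]
wrist_force: [-4.1, -33.0, -3.9]
opening: -0.0
grasp_force: 16.3
```

```bash
python3 -m inch '[[0,-1,0,0],[-0.1,-2.5,1,0],[-0.2,-3,4,0],[-0.2,-3,8,0],[-2,-5,11,0],[-6,-9,11,0],[-10,-13,11,0],[-14,-17,11,0]]'
python3 - <<'E'
from fit import *
p=fit([bot.camera("scene"),bot.camera("side")])
c=bot.camera("side");save(c,"s4")
E
```

```text
time: 29.8
ee_pos: [0.3681, -0.1404, 0.3182]
tcp_rot: [179.9, -0.0, 84.5]
wrist_force: [0.3, -0.5, 0.6]
opening: -0.0001
grasp_force: 0.0
psi deg -5.821542180590983 x0 0.5980981992596669 yc,yb [-0.0209  0.087 ] lever 1.5333684950967656 gap nose-face -0.027099252180466132 rms px 19.51518073624734
tailstock_column [ 0.596  -0.0207  0.21  ]
nose_tip [0.6097 0.1136 0.2   ]
tailstock [ 0.596  -0.0207  0.1   ]
lever_pivot [ 0.5005 -0.0211  0.13  ]
lever_knob [0.5076 0.0491 0.2009]
blank [0.6069 0.0866 0.2   ]
[[-0.2, -2.8], [68.2, 60.6], [0.6, 0.3], [0.2, -2.4], [0.8, 0.1], [-2.7, 0.1], [1.5, 3.6], [0.2, 1.9], [0.9, 0.2], [1.0, -1.9], [-3.2, -1.3]]
```

View pics/s4.png

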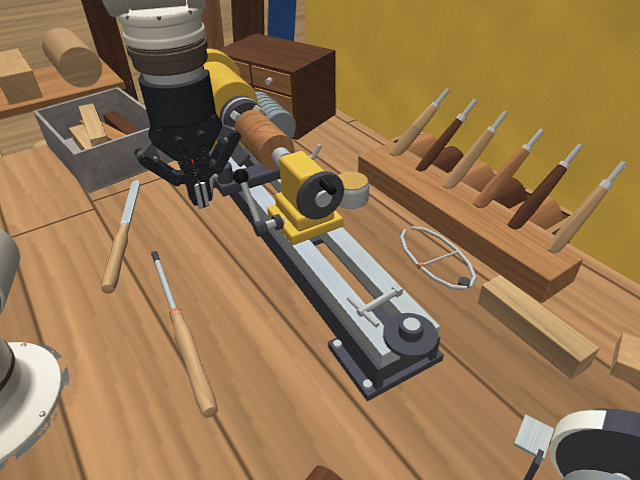

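The lever is fully over (fit gives about 1.5 rad, knob at (240,176)). The tailstock is still in place, the key and faceplate haven't moved, and the robot is clear.

```bash
python3 -c "
from workcell import bot
print(bot.job_done())"
```

```text
the job is handed in; nothing more can be done
None
```

The tailstock's nose bears on the bottom of the hole (it held against a 26 N push), the clamp lever is fully over against its stop, the chuck key and faceplate were left untouched, and I handed the job in at about 30 s; no verdict came back.

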